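Tip the heat sinks out of the bench tub

ROBOT

A 7-joint arm with a two-finger parallel gripper is mounted at the origin on the work surface. World frame = base frame: x ahead of the robot, y to its left, z up, the work surface at z = 0. Lengths are in m, angles in rad, forces in N, time in s.
With the tool pointing down it reaches from about 0.35 to 0.9 m from the base axis. Payload 8.1 kg.
Tool frame: the origin (TCP) lies at the very end of the fingers, on their centre line; the grasp point (between the pads) lies 19 mm behind it; z points along the fingers, y is the line along which they close (so a half turn about z gives the same grasp; the last joint's range is limited). The gripper opens to 92 mm and grips with 3 to 60 N. Pads are 19 mm wide; open, the fingers measure 130 mm over their backs; the gripper's body (75 mm by 190 mm) begins 47 mm behind the grasp point.
Start: joints at [-1.292, 0.434, 0.025, 1.573, -0.012, 1.134, -0.075], TCP at [0.233, 0.58, 0.227] pointing down, gripper open.
Joint ranges: [-2.62, 2.62], [-0.44, 2.09], [-1.27, 1.32], [0.08, 2.57], [-1.32, 4.46], [0.12, 2], [-2.74, 2.74]. Speed limits (rad/s): [2.22, 2.22, 3.01, 3.01, 3.14, 3.14, 3.14].

INTERFACE

Orientations are given as a rotation vector (axis times angle).
In Python, from cell import arm gives the robot as it stands.
- The arm moves only by the tool carry_out, never from a script. Its argument "commands" is a list of rows, each a list of 7 numbers: the opening, from 0 (shut) to 1 (fully open), then the shift along the tool's x, y, z each as a share of 0.025 m, from -1 to 1, then the turn, a rotation vector about the tool's x, y, z each as a share of 0.1 rad, from -1 to 1. A call has 1 to 8 rows; each row shifts and turns the commanded pose from where the row before left it, along the tool's axes as they then stand; what a row does not reach is not made up. A row lasts 1/10 s, in which the tool goes at most 50 mm and 8.59 degrees, less where a joint would pass 70% of its speed; a pose out of reach is approached as far as the arm can. A call with a number of a shift or a turn outside -1 to 1 is refused whole. A call with a gripper value outside its range is refused whole. The fingers move at their own pace and stop on an object; "squeeze" is the grip in N (left out, the last holds). Time passes only in rows, so rows that do not move let the fingers close. It gives the time, the measured TCP pose, the force, the opening and the grip force at its end, in the units of the state.
- arm.observe(): the state, without advancing time (a new reading comes with each control period).
- arm.get_image(name): name is "scene" or "top" or "wrist"; returns a dict with "pixels" (400x640x3 uint8, red, green, blue), "range_z" (400x640 float32, m along the optical axis (not along the pixel's ray), 0 where there is no reading), "mtx" (3x3 intrinsics, pixels), "R" (3x3) and "t" (3): a world point X has camera coordinates R X + t; the wrist camera has in their place "tool_from_camera" (4x4, takes a point from camera to tool coordinates, whose origin is the TCP and whose axes are the flange's). Camera axes: x right, y down, z forward; pixel columns grow to the right and rows downward; lengths in m; the calibration is good to about 2 mm. A picture is of the moment at which its call begins: read the wrist's pose just before it.
- arm.sign_off(): hands the job in; it is judged then, once.
The state is a dict: "clock": time; "joints": joint angles; "dq": joint speeds; "joint_efforts": joint torques, N m; "position": TCP position; "ee_rot": TCP orientation; "force": force on the tool from outside, world axes, zero at the start; "ft_torque": the same for the moment, N m; "width": opening from 0.0 (shut) to 1.0 (fully open); "gripper_force": force on a finger pad.
Only numpy, scipy, OpenCV 4.12 (cv2) and the standard library are available. Lean on these libraries where they do the work, as an engineer would, in place of code of your own. Each camera call takes 0.05 s, during which the arm holds its last target. There are 200 camera calls.

TASK

Slide the black tray along the bench until it is centred under the pouring side of the steel tipping tub, then swing the tub over by its handle so that all four heat sinks slide out into the tray, and swing the empty tub back fully upright. Do not lift the tray off the bench, do not touch the heat sinks with the gripper, and leave the tape roll, jar, meter and screwdriver where they are.

Things in the scene. Friction and masses are not known exactly. Their poses are not given: they have to be found in the camera images.
- stand: fixed dark steel stand of the tub. Origin on the bench straight below the middle of the tub; pivot axis along its x, 160 mm up; the tub pours to its +y. Column 30 x 50 mm, 185 mm high at x = 85 to 115 mm, on a foot plate at x = 85 to 195, y = +-65 mm, 12 mm thick; below the tub the bench is free
- pivot (a point): point on the tub's pivot axis in the middle of the tub, 160 mm above the bench. Open sheet steel tub, upright, in the stand's frame: x = +-55 mm, y = +-50 mm at its bottom, pouring wall leaning out to y = 72 mm at its rim, bottom 100 mm and rim 200 mm above the bench, walls 4 mm; it swings within 95 mm of the axis
- tub (a joint): angle of the tub about the pivot: 0 = upright at its stop (the start), growing as its mouth tips to the stand's +y side, stop at 2.35 rad (mouth facing down; the pieces slide out at about 1.9 to 2.35). The hinge is stiff (about 0.25 N m): the tub stays at the angle where it is left
- handle (a point): grip point on the tub's handle, a black round bar 14 mm thick parallel to the pivot axis on the robot's side, from x = -64 to -159 mm of the stand (this point -118), outer end free, on a lever. At tub angle q it is at y = 80 sin(q - 1.15), z = 160 + 80 cos(q - 1.15) mm of the stand: it swings over the top and can be hooked or pinched from above
- tray: loose black plastic open tray, 150 x 240 mm (x by y), 40 mm high, walls and floor 5 mm, 0.45 kg. Origin: centre of its underside; long sides along its y. At the start it stands on the bench beyond the stand's +y side
- drop (a point): point on the bench below the pouring side of the tub (stand's x = -10 mm, y = 70 mm): where the tray's centre belongs, its long sides along the stand's y; the pieces land within about 60 mm of it
- sink0_center (a point): centre of one of the four identical bare aluminium finned heat sinks, 60 x 40 x 25 mm, 60 to 130 g; at the start they lie in the tub in two layers of two
- sink1_center (a point): centre of one of the four identical bare aluminium finned heat sinks, 60 x 40 x 25 mm, 60 to 130 g; at the start they lie in the tub in two layers of two
- sink2_center (a point): centre of one of the four identical bare aluminium finned heat sinks, 60 x 40 x 25 mm, 60 to 130 g; at the start they lie in the tub in two layers of two
- sink3_center (a point): centre of one of the four identical bare aluminium finned heat sinks, 60 x 40 x 25 mm, 60 to 130 g; at the start they lie in the tub in two layers of two
- tape: bystander: paper tape roll, 100 mm across, 20 mm high, lying flat; origin at its underside
- jar: bystander: closed white jar, 60 mm across, 100 mm high; origin at its underside
- meter: bystander: grey hand-held multimeter lying flat, 160 x 80 x 35 mm; origin at its underside
- driver: bystander: screwdriver 180 mm long lying along its x; origin at its underside
- sink0: the heat sink itself; origin at the centre of its underside (the base plate), fins up along its z
- sink1: the heat sink itself; origin at the centre of its underside (the base plate), fins up along its z
- sink2: the heat sink itself; origin at the centre of its underside (the base plate), fins up along its z
- sink3: the heat sink itself; origin at the centre of its underside (the base plate), fins up along its z
Things that resemble listed ones, but are neither listed nor needed, are in the scene too. What is shaped like the sink3 but purple is not meant. What is shaped like the sink2 but pink is not meant.

How it is judged:
By the outcome, as a careful person would: the job done as asked, in the order asked, and still so for the second after the job is handed in, with the robot touching nothing.
It also fails if it takes over 64 s, if anything falls off the work surface, if the arm or the gripper's body presses on something with over 40 N, if the wrist force passes 120 N, or if a joint passes its speed limit or range.

## Working session

There is one attempt and no reset: what is moved stays moved. The work goes in short steps, Python scripts to look and compute and a tool call to move; the robot and the scene stay as the last step left them, time stands still between calls to the robot, and variables do not carry over. Pictures are saved under pics/ and viewed, at most 10 in all, crops included, and the job is handed in when it is done.

Besides the shell and the picture viewer there is one more tool, called after "Emit:" as name(argument=value, ...) on one line, values as JSON. carry_out: Moves the arm, as the interface text tells. Shift numbers are shares of 0.025 m and turn numbers shares of 0.1 rad, none past 1 either way. Its arguments: {"type":"object","properties":{"commands":{"type":"array"},"squeeze":{"type":"number"}},"required":["commands"]}

```bash
mkdir -p pics
cat > h.py <<'E'
from cell import arm
import numpy as np, cv2
from scipy.spatial.transform import Rotation as Rn
def save(n,f):
    d=arm.get_image(n); cv2.imwrite('pics/'+f+'.png',d['pixels'][:,:,::-1]); np.savez('pics/'+f+'.npz',**d); return d
def cloud(d):
    z=d['range_z']; v,u=np.mgrid[:z.shape[0],:z.shape[1]]; K=d['mtx']
    p=np.stack([(u-K[0,2])/K[0,0]*z,(v-K[1,2])/K[1,1]*z,z],-1)
    return (p-d['t'])@d['R']
E
python3 -c "
from h import *
save('top','top0');save('scene','sc0')
s=arm.observe();print(s['clock'],s['position'],s['ee_rot'],Rn.from_rotvec(s['ee_rot']).as_matrix().round(3),s['width'])"
```

```text
0.1 [0.23273196 0.57954963 0.22599486] [-5.96146242e-01 -3.08435051e+00  2.29975244e-03] [[-0.928  0.373 -0.   ]
 [ 0.373  0.928 -0.001]
 [-0.    -0.001 -1.   ]] 0.9980272489068881
```

View pics/top0.png

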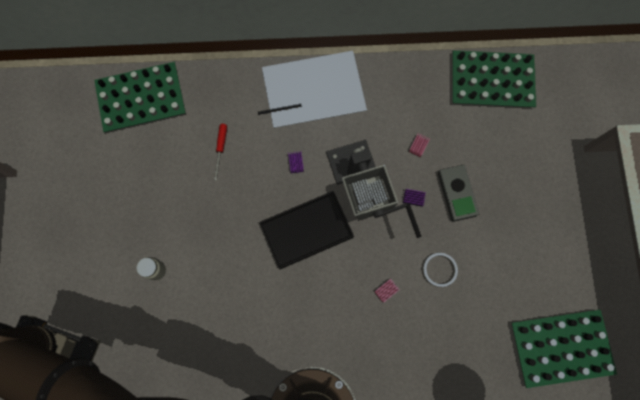

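View pics/sc0.png

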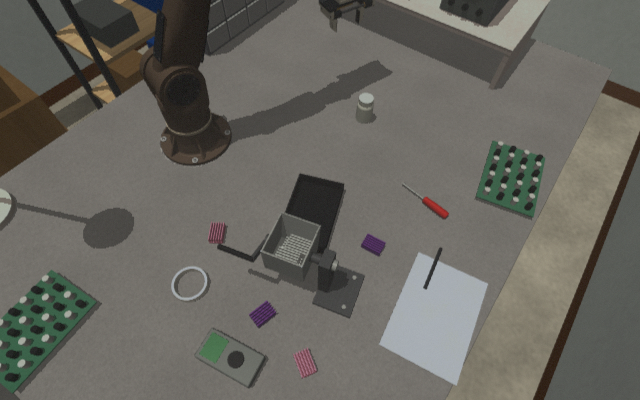

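The top view shows the tub at about (370,190), the tray at (307,230), the handle at (412,222) and the stand foot at (352,160). The stand's +y points left in the image. Next I'll measure these.

```bash
cat > m.py <<'E'
from h import *
import sys
d=dict(np.load(sys.argv[1])); P=cloud(d); px=d['pixels'].astype(int)
print('bench z',np.median(P[300:330,100:200,2]) , 'scale', P[200,301]-P[200,300])
roi=np.zeros(px.shape[:2],bool); roi[130:280,240:440]=True
Z=P[...,2]
def rect(m,n):
    q=P[m]; r=cv2.minAreaRect(q[:,:2].astype(np.float32)*1000); print(n,m.sum(),np.round(r[0],1),np.round(r[1],1),round(r[2],2),'z',q[:,2].min().round(3),q[:,2].max().round(3))
dark=px.max(2)<45
def biggest(m,near=None):
    n,l,s,c=cv2.connectedComponentsWithStats(m.astype(np.uint8)); k=1+np.argmax(s[1:,4]); return l==k
t=biggest(roi&dark&(Z<0.06)&(Z>0.0)&(np.arange(640)[None]<356)&(np.arange(400)[:,None]>188)); rect(t,'tray')
for a,b in((0.03,0.05),): rect(biggest(roi&(Z>a)&(Z<b)&(np.arange(640)[None]<356)&(np.arange(400)[:,None]>188)),'traywall')
rim=biggest(roi&(Z>0.188)&(Z<0.21)&(np.arange(400)[:,None]<216)); rect(rim,'rim')
u=np.arange(640)[None];v=np.arange(400)[:,None]
h=biggest(roi&(Z>0.15)&(Z<0.23)&(u>398)&(v>204)); rect(h,'handle'); print(np.median(P[h],0))
f=roi&(Z>0.005)&(Z<0.022)&(v<185)&(u>322)&(u<385)&dark; rect(biggest(f),'foot')
c=roi&(Z>0.17)&(Z<0.2)&(v<175)&(u>322)&(u<385); 
if c.any(): rect(biggest(c),'column')
E
python3 m.py pics/top0.npz
```

```text
bench z 0.0010799475873411466 scale [ 0.0009764  -0.00300075 -0.00493334]
tray 3995 [525.2  -7.8] [159.8 251.8] 21.93 z 0.0 0.053
traywall 521 [521.5  -6.3] [151.5 240. ] 20.8 z 0.03 0.049
rim 375 [ 592.  -179.7] [111.9 121.6] 15.38 z 0.188 0.209
handle 202 [ 507.1 -286.6] [98.9 27.2] 25.82 z 0.18 0.205
[ 0.50734636 -0.28714202  0.1980551 ]
foot 208 [ 720.2 -123.5] [43.4 69.7] 80.01 z 0.005 0.021
column 359 [ 677.7 -179.3] [86.1 75.8] 11.82 z 0.17 0.2
```

```bash
python3 -c "
import cv2
a=cv2.imread('pics/top0.png')[130:280,240:440];cv2.imwrite('pics/c0.png',cv2.convertScaleAbs(cv2.resize(a,None,fx=4,fy=4,interpolation=2),alpha=2))"
```

```text
(no output)
```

View pics/c0.png

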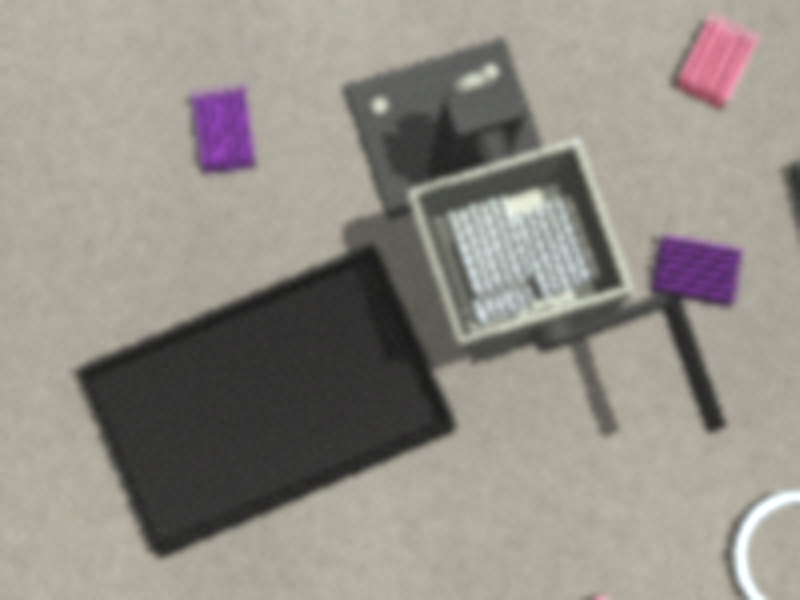

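The crop shows the rim corners at (411,190), (579,142), (632,288) and (463,341). The foot's far corners are at (347,86) and (503,40), the handle bar runs (672,305) to (717,428), and the tray corners are at (80,372), (372,247), (455,428) and (160,555).

```bash
cat > bp.py <<'E'
from h import *
d=dict(np.load('pics/top0.npz'))
def bp(u,v,z):
    r=d['R'].T@np.linalg.solve(d['mtx'],[u,v,1]); c=-d['R'].T@d['t']; return (c+r*(z-c[2])/r[2])[:2]
if __name__=='__main__':
    C=lambda l,z:np.array([bp(240+(a-1.5)/4,130+(b-1.5)/4,z) for a,b in l])
    ang=lambda a:np.degrees(np.arctan2(a[1],a[0]))
    r=C([(411,190),(579,142),(632,288),(463,341)],.2); L=np.linalg.norm(np.roll(r,-1,0)-r,axis=1)
    print('rim',r.round(4),L.round(3)); e=[r[1]-r[2],r[0]-r[3],r[0]-r[1],r[3]-r[2]]
    print('x dirs',[ang(a) for a in e[:2]],'y dirs-90',[ang(a)-90 for a in e[2:]])
    h=C([(672,305),(717,428)],.195);print('handle',h,ang(h[0]-h[1]),np.linalg.norm(h[0]-h[1]))
    f=C([(347,86),(503,40)],.012);print('foot',f,ang(f[0]-f[1])-90,np.linalg.norm(f[0]-f[1]))
    f=C([(347,86),(388,215)],.012);print('footside',f,ang(f[0]-f[1]))
    t=C([(80,372),(372,247),(455,428),(160,555)],.04);print('tray',t,t.mean(0),ang(t[0]-t[1])-90,ang(t[3]-t[2])-90,ang(t[0]-t[3]),ang(t[1]-t[2]),np.linalg.norm(np.roll(t,-1,0)-t,axis=1))
    P=cloud(d);Z=P[...,2];u=np.arange(640)[None];v=np.arange(400)[:,None]
    q=P[(Z>.17)&(Z<.23)&(v>206)&(v<240)&(u>404)&(u<422)]; c=q.mean(0); print('handle pca',c, ang(np.linalg.svd(q[:,:2]-c[:2])[2][0]),len(q))
E
python3 bp.py
```

```text
rim [[ 0.6289 -0.1083]
 [ 0.6573 -0.2232]
 [ 0.5552 -0.2509]
 [ 0.5245 -0.1367]] [0.118 0.106 0.118 0.108]
x dirs [np.float64(15.154359229999606), np.float64(15.197244435625644)] y dirs-90 [np.float64(13.86022545435192), np.float64(15.09202816607781)]
handle [[ 0.54359288 -0.27739433]
 [ 0.45998176 -0.29998578]] 15.120075935153842 0.08660942491881532
foot [[ 0.76455292 -0.07779786]
 [ 0.79641022 -0.20058022]] 14.545315406213831 0.12684791884230467
footside [[ 0.76455292 -0.07779786]
 [ 0.6604707  -0.10378772]] 14.020336009339799
tray [[ 0.54424126  0.1310927 ]
 [ 0.62924952 -0.08875882]
 [ 0.49051451 -0.14216889]
 [ 0.40737742  0.07648851]] [ 0.51784568 -0.00583663] 21.139601173535993 20.817615792693175 21.750378124197706 21.055659611934793 [0.23571401 0.14866082 0.23392913 0.14735443]
handle pca [ 0.49971996 -0.28932579  0.19828134] -164.91354937780673 169
```

Emit:
carry_out(commands=[[1, 0, 0, 0, 0, 0, -0.94], [1, 0, 0, 0, 0, 0, -0.94], [1, 0, 0, 0, 0, 0, -0.94], [1, 0, 0, 0, 0, 0, -0.94], [1, 0, 0, 0, 0, 0, -0.94], [1, 0, 0, 0, 0, 0, -0.94], [1, 0, 0, 0, 0, 0, -0.94], [1, 0, 0, 0, 0, 0, -0.94]])

```text
clock: 0.9
position: [0.2328, 0.5797, 0.2263]
ee_rot: [0.584, -3.086, 0.001]
force: [0.1, -0.5, -0.5]
width: 0.998
gripper_force: 0.0
```

```bash
cat > g.py <<'E'
from h import *
import sys
# usage: g.py x y z yawdeg(of tool y axis) ; or s lx ly lz in stand frame
O=np.array([.5938,-.1904]); A=np.radians(14.8); B=np.array([[np.cos(A),-np.sin(A)],[np.sin(A),np.cos(A)]])
def go(p,yaw):
    s=arm.observe(); M=Rn.from_rotvec(s['ee_rot']); y=np.radians(yaw); yv=np.array([np.cos(y),np.sin(y),0]); z=np.array([0,0,-1.]); T=np.stack([np.cross(yv,z),yv,z],1)
    q=s['position']; print('t',round(s['clock'],2),'pos',np.round(q,4),'stand',np.round(np.append(B.T@(q[:2]-O),q[2]),4),'w',round(s['width'],3),'F',np.round(s['force'],1),'gf',s['gripper_force'])
    print('turn/0.1',((M.inv()*Rn.from_matrix(T)).as_rotvec()/.1).round(2),'shift/.025 in tool',(M.as_matrix().T@(p-q)/.025).round(2))
a=sys.argv[1:]
if a[0]=='s': l=np.array(a[1:4],float); go(np.append(O+B@l[:2],l[2]),float(a[4]) if len(a)>4 else 104.8)
else: go(np.array(a[:3],float),float(a[3]))
E
python3 g.py .4769 .1037 .14 111
```

```text
t 0.9 pos [0.2328 0.5797 0.2263] stand [-0.1523  0.8367  0.2263] w 0.998 F [ 0.1 -0.5 -0.5] gf 0.0
turn/0.1 [-0.01 -0.01  0.07] shift/.025 in tool [ -2.14 -21.29   3.47]
```

Emit:
carry_out(commands=[[1, -0.09, -0.89, 0, 0, 0, 0], [1, -0.09, -0.89, 0, 0, 0, 0], [1, -0.09, -0.89, 0, 0, 0, 0], [1, -0.09, -0.89, 0, 0, 0, 0], [1, -0.09, -0.89, 0, 0, 0, 0], [1, -0.09, -0.89, 0, 0, 0, 0], [1, -0.09, -0.89, 0, 0, 0, 0], [1, -0.09, -0.89, 0, 0, 0, 0]])

```text
clock: 1.7
position: [0.3143, 0.4195, 0.2264]
ee_rot: [0.578, -3.088, 0.001]
force: [0.5, 0.3, 0.1]
width: 1.003
gripper_force: 0.0
```

Emit:
carry_out(commands=[[1, -0.09, -0.89, 0, 0, 0, 0], [1, -0.09, -0.89, 0, 0, 0, 0], [1, -0.09, -0.89, 0, 0, 0, 0], [1, -0.09, -0.89, 0, 0, 0, 0], [1, -0.09, -0.89, 0, 0, 0, 0], [1, -0.09, -0.89, 0, 0, 0, 0], [1, -0.09, -0.89, 0, 0, 0, 0], [1, -0.09, -0.89, 0, 0, 0, 0]])

```text
clock: 2.5
position: [0.3954, 0.2601, 0.2265]
ee_rot: [0.578, -3.088, 0.0]
force: [-0.4, 0.1, -0.3]
width: 1.003
gripper_force: 0.0
```

Emit:
carry_out(commands=[[1, -0.09, -0.89, 0.4, 0, 0, 0], [1, -0.09, -0.89, 0.4, 0, 0, 0], [1, -0.09, -0.89, 0.4, 0, 0, 0], [1, -0.09, -0.89, 0.4, 0, 0, 0], [1, -0.09, -0.89, 0.4, 0, 0, 0], [1, -0.09, -0.89, 0.4, 0, 0, 0], [1, -0.09, -0.89, 0.4, 0, 0, 0], [1, -0.09, -0.89, 0.4, 0, 0, 0]])

```text
clock: 3.3
position: [0.4765, 0.1008, 0.1461]
ee_rot: [0.578, -3.088, 0.0]
force: [0.3, -0.0, 0.7]
width: 0.999
gripper_force: 0.0
```

```bash
python3 g.py .4769 .1037 .012 111
python3 - <<'E'
from h import *
# refine tray wall with wrist cam cloud
s=arm.observe(); d=save('wrist','w0'); T=d['tool_from_camera']; z=d['range_z']; v,u=np.mgrid[:400,:640]; K=d['mtx']
p=np.stack([(u-K[0,2])/K[0,0]*z,(v-K[1,2])/K[1,1]*z,z],-1)@T[:3,:3].T+T[:3,3]
P=p@Rn.from_rotvec(s['ee_rot']).as_matrix().T+s['position']
m=(P[...,2]>.034)&(P[...,2]<.046)&(z>0); q=P[m][:,:2]
c=np.array([.519,-.006]); a=np.radians(21); yv=np.array([-np.sin(a),np.cos(a)]); xv=np.array([np.cos(a),np.sin(a)])
L=np.stack([(q-c)@xv,(q-c)@yv],1); e=L[(abs(L[:,0])<.06)&(L[:,1]>.08)&(L[:,1]<.15)]
print(len(q),len(e),L.min(0),L.max(0)); 
if len(e)>5: print('end wall y at x=-50,0,50',[np.polyval(np.polyfit(e[:,0],e[:,1],1),x).round(4) for x in(-.05,0,.05)], e[:,1].min(),e[:,1].max())
E
```

```text
t 3.3 pos [0.4765 0.1008 0.1461] stand [-0.039   0.3115  0.1461] w 0.999 F [ 0.3 -0.   0.7] gf 0.0
turn/0.1 [ 0.   -0.    0.04] shift/.025 in tool [-0.06  0.1   5.37]
4447 619 [-0.07408213 -0.2310467 ] [0.088138   0.45047691]
end wall y at x=-50,0,50 [np.float64(0.1163), np.float64(0.1161), np.float64(0.1159)] 0.11382844652053245 0.11875153064569453
```

Emit:
carry_out(commands=[[1, 0, 0.06, 0.9, 0, 0, 0], [1, 0, 0, 0.9, 0, 0, 0], [1, 0, 0, 0.9, 0, 0, 0], [1, 0, 0, 0.9, 0, 0, 0], [1, 0, 0, 0.9, 0, 0, 0], [1, 0, 0, 0.4, 0, 0, 0], [1, 0, 0, 0.4, 0, 0, 0], [1, 0, 0, 0, 0, 0, 0]])

```text
clock: 4.15
position: [0.4754, 0.103, 0.0135]
ee_rot: [0.578, -3.087, 0.0]
force: [0.1, 0.0, 0.4]
width: 1.002
gripper_force: 0.0
```

Emit:
carry_out(commands=[[0.3, 0, 0, 0, 0, 0, 0], [0.3, 0, 0, 0, 0, 0, 0], [0.3, 0, 0, 0, 0, 0, 0], [0.0, 0, 0, 0, 0, 0, 0], [0.0, 0, 0, 0, 0, 0, 0], [0.0, 0, 0, 0, 0, 0, 0], [0.0, 0, 0, 0, 0, 0, 0], [0.0, 0, 0, 0, 0, 0, 0]], squeeze=25)

```text
clock: 4.95
position: [0.4759, 0.1031, 0.0142]
ee_rot: [-0.578, 3.088, 0.0]
force: [-0.2, 0.1, 0.4]
width: 0.353
gripper_force: 0.0
```

```bash
python3 g.py s -.010 .1868 .013
```

```text
t 4.95 pos [0.4759 0.1031 0.0142] stand [-0.0391  0.3139  0.0142] w 0.353 F [-0.2  0.1  0.4] gf 0.0
turn/0.1 [0.   0.   1.12] shift/.025 in tool [-0.59 -5.18  0.05]
```

Emit:
carry_out(commands=[[0, 0, 0, 0, 0, 0, 0], [0, 0, 0, 0, 0, 0, 0], [0, 0, 0, 0, 0, 0, 0], [0, 0, 0, 0, 0, 0, 0], [0, 0, 0, 0, 0, 0, 0], [0, 0, 0, 0, 0, 0, 0]])

```text
clock: 5.55
position: [0.4759, 0.1029, 0.0142]
ee_rot: [-0.578, 3.088, -0.0]
force: [-0.3, -0.6, -0.3]
width: 0.055
gripper_force: 25.0
```

```bash
python3 g.py s -.010 .1868 .013
```

```text
t 5.55 pos [0.4759 0.1029 0.0142] stand [-0.0391  0.3137  0.0142] w 0.055 F [-0.3 -0.6 -0.3] gf 24.999185800552368
turn/0.1 [-0.   -0.    1.11] shift/.025 in tool [-0.59 -5.17  0.05]
```

Gripped: the width is 5 mm, which is the wall. Now I'll slide it slowly, turning as it goes.

Emit:
carry_out(commands=[[0, -0.05, -0.2, 0, 0, 0, 0.07], [0, -0.05, -0.3, 0, 0, 0, 0.07], [0, -0.05, -0.3, 0, 0, 0, 0.07], [0, -0.05, -0.3, 0, 0, 0, 0.07], [0, -0.05, -0.3, 0, 0, 0, 0.07], [0, -0.05, -0.3, 0, 0, 0, 0.07], [0, -0.05, -0.3, 0, 0, 0, 0.07], [0, -0.05, -0.3, 0, 0, 0, 0.07]])

```text
clock: 6.35
position: [0.505, 0.0518, 0.0142]
ee_rot: [0.49, -3.103, -0.0]
force: [-0.8, 2.1, 0.1]
width: 0.05
gripper_force: 25.0
```

Emit:
carry_out(commands=[[0, -0.05, -0.3, 0, 0, 0, 0.07], [0, -0.05, -0.3, 0, 0, 0, 0.07], [0, -0.05, -0.3, 0, 0, 0, 0.07], [0, -0.05, -0.3, 0, 0, 0, 0.07], [0, -0.05, -0.3, 0, 0, 0, 0.07], [0, -0.05, -0.3, 0, 0, 0, 0.07], [0, -0.05, -0.3, 0, 0, 0, 0.07], [0, -0.05, -0.2, 0, 0, 0, 0.07]])

```text
clock: 7.15
position: [0.5311, -0.0007, 0.0142]
ee_rot: [-0.403, 3.116, -0.0]
force: [-0.6, 3.0, 1.6]
width: 0.051
gripper_force: 25.0
```

```bash
python3 g.py s -.010 .1868 .013
```

```text
t 7.15 pos [ 0.5311 -0.0007  0.0142] stand [-0.0122  0.1994  0.0142] w 0.051 F [-0.6  3.   1.6] gf 25.000423192977905
turn/0.1 [-0.    0.   -0.01] shift/.025 in tool [-0.09 -0.5   0.05]
```

Emit:
carry_out(commands=[[0, -0.03, -0.2, 0, 0, 0, 0], [0, -0.03, -0.2, 0, 0, 0, 0], [0, -0.03, -0.1, 0, 0, 0, 0], [0, 0, 0, 0, 0, 0, 0]])

```text
clock: 7.55
position: [0.5364, -0.0122, 0.0142]
ee_rot: [-0.403, 3.115, -0.001]
force: [0.7, -1.4, 0.1]
width: 0.053
gripper_force: 25.0
```

```bash
cat > tray.py <<'E'
from h import *
import sys
O=np.array([.5938,-.1904]); A=np.radians(14.8); B=np.array([[np.cos(A),-np.sin(A)],[np.sin(A),np.cos(A)]])
d=save('scene',sys.argv[1]+'s'); d2=save('top',sys.argv[1])
for d in(d2,d):
    P=cloud(d); q=P[(P[...,2]>.033)&(P[...,2]<.046)]; L=(q[:,:2]-O)@B
    L=L[(abs(L[:,0])<.125)&(L[:,1]>-.09)&(L[:,1]<.23)]
    print(len(L))
    for n,w,ax in(('x=-85',(abs(L[:,0]+.085)<.015)&(abs(L[:,1]-.08)<.1),0),('x=65',(abs(L[:,0]-.065)<.015)&(abs(L[:,1]-.1)<.09),0),('y=190',(abs(L[:,1]-.19)<.015)&(abs(L[:,0]+.01)<.06),1),('y=-50',(abs(L[:,1]+.05)<.015)&(abs(L[:,0]+.01)<.06),1)):
        e=L[w]
        if len(e)>8:
            f=np.polyfit(e[:,1-ax],e[:,ax],1); print(n,len(e),'mid',(np.median(e[:,ax])).round(4),'range',e[:,ax].min().round(4),e[:,ax].max().round(4),'slope deg',np.degrees(f[0]).round(2))
E
python3 g.py s -.010 .1868 .013; python3 tray.py t1
```

```text
t 7.55 pos [ 0.5364 -0.0122  0.0142] stand [-0.01    0.187   0.0142] w 0.053 F [ 0.7 -1.4  0.1] gf 24.998263120651245
turn/0.1 [-0.01  0.   -0.01] shift/.025 in tool [ 0.   -0.01  0.05]
156
x=-85 83 mid -0.0801 range -0.0824 -0.0765 slope deg 0.13
x=65 29 mid 0.0651 range 0.0623 0.0687 slope deg 0.65
y=-50 14 mid -0.0459 range -0.0506 -0.0439 slope deg -1.51
367
x=-85 16 mid -0.0786 range -0.0818 -0.0769 slope deg 1.29
x=65 90 mid 0.065 range 0.0503 0.068 slope deg -1.25
y=190 33 mid 0.1852 range 0.1766 0.1886 slope deg 0.18
y=-50 104 mid -0.0493 range -0.0512 -0.0454 slope deg 0.11
```

View pics/t1.png

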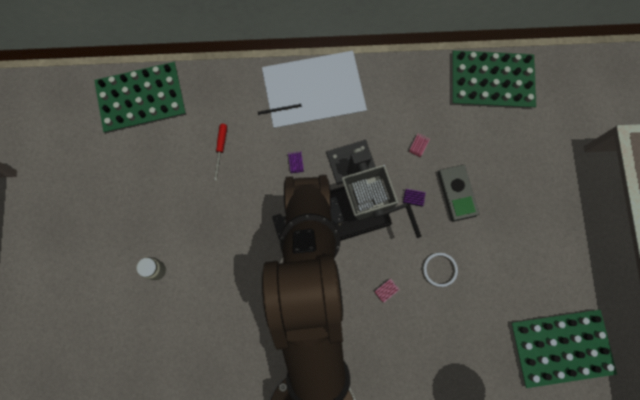

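The tray is centred within about 3 mm. I'll nudge it 2.5 mm, release and rise.

Emit:
carry_out(commands=[[0, 0.1, 0, 0, 0, 0, 0], [0, 0, 0, 0, 0, 0, 0], [0.5, 0, 0, 0, 0, 0, 0], [0.5, 0, 0, 0, 0, 0, 0], [0.5, 0, 0, 0, 0, 0, 0], [0.5, 0, 0, 0, 0, 0, 0], [0.5, 0, 0, 0, 0, 0, 0], [0.5, 0, 0, 0, 0, 0, 0]])

```text
clock: 8.45
position: [0.5337, -0.012, 0.0142]
ee_rot: [0.404, -3.115, -0.0]
force: [-0.2, -0.2, -0.6]
width: 0.486
gripper_force: 0.0
```

```bash
python3 g.py s -.118 -.073 .32
```

```text
t 8.45 pos [ 0.5337 -0.012   0.0142] stand [-0.0126  0.1879  0.0142] w 0.486 F [-0.2 -0.2 -0.6] gf 0.0
turn/0.1 [ 0. -0. -0.] shift/.025 in tool [  4.22 -10.43 -12.23]
```

Emit:
carry_out(commands=[[0.5, 0, 0, -0.4, 0, 0, 0], [0.5, 0, 0, -0.8, 0, 0, 0], [0.5, 0, 0, -1, 0, 0, 0], [0.5, 0, 0, -1, 0, 0, 0], [0.5, 0, 0, -1, 0, 0, 0], [0.5, 0, 0, -1, 0, 0, 0], [0.5, 0, 0, -1, 0, 0, 0], [0.5, 0, 0, -1, 0, 0, 0]])

```text
clock: 9.25
position: [0.5334, -0.0121, 0.1961]
ee_rot: [-0.404, 3.115, -0.0]
force: [0.7, 0.1, 0.7]
width: 0.499
gripper_force: 0.0
```

Emit:
carry_out(commands=[[0.5, 0.2, 0, -1, 0, 0, 0], [0.5, 0.4, 0, -1, 0, 0, 0], [0.5, 0.4, 0, -1, 0, 0, 0], [0.5, 0.4, -0.4, -1, 0, 0, 0], [0.5, 0.4, -1, -1, 0, 0, 0], [0.5, 0.4, -1, 0, 0, 0, 0], [0.5, 0.4, -1, 0, 0, 0, 0], [0.5, 0.4, -1, 0, 0, 0, 0]])

```text
clock: 10.05
position: [0.4887, -0.1385, 0.3203]
ee_rot: [-0.404, 3.114, -0.0]
force: [-0.1, -0.8, 0.2]
width: 0.501
gripper_force: 0.0
```

Emit:
carry_out(commands=[[0.5, 0.4, -1, 0, 0, 0, 0], [0.5, 0.4, -1, 0, 0, 0, 0], [0.5, 0.4, -1, 0, 0, 0, 0], [0.5, 0, -1, 0, 0, 0, 0], [0.5, 0, -1, 0, 0, 0, 0], [0.5, 0, -1, 0, 0, 0, 0], [0.5, 0, 0, 0, 0, 0, 0]])

```text
clock: 10.75
position: [0.4978, -0.2936, 0.3196]
ee_rot: [0.398, -3.116, 0.003]
force: [-0.8, -0.7, -0.5]
width: 0.5
gripper_force: 0.0
```

```bash
python3 g.py s -.118 -.073 .174;  python3 tray.py t2
python3 - <<'E'
from h import *
O=np.array([.5938,-.1904]); A=np.radians(14.8); B=np.array([[np.cos(A),-np.sin(A)],[np.sin(A),np.cos(A)]])
s=arm.observe(); d=save('wrist','w1'); T=d['tool_from_camera']; z=d['range_z']; v,u=np.mgrid[:400,:640]; K=d['mtx']
p=np.stack([(u-K[0,2])/K[0,0]*z,(v-K[1,2])/K[1,1]*z,z],-1)@T[:3,:3].T+T[:3,3]
P=p@Rn.from_rotvec(s['ee_rot']).as_matrix().T+s['position']
L=np.concatenate([(P[...,:2]-O)@B,P[...,2:]],-1)
for a,b in((-.15,-.13),(-.13,-.11),(-.11,-.09),(-.09,-.07)):
    q=L[(z>0)&(L[...,2]>.18)&(L[...,2]<.22)&(L[...,0]>a)&(L[...,0]<b)]
    if len(q): print(a,len(q),'y',q[:,1].min().round(4),q[:,1].max().round(4),'ztop',np.percentile(q[:,2],95).round(4))
E
```

```text
t 10.75 pos [ 0.4978 -0.2936  0.3196] stand [-0.1192 -0.0752  0.3196] w 0.5 F [-0.8 -0.7 -0.5] gf 0.0
turn/0.1 [-0.02 -0.01 -0.04] shift/.025 in tool [-0.05  0.1   5.82]
340
x=-85 125 mid -0.0816 range -0.0845 -0.0777 slope deg -0.35
x=65 95 mid 0.0626 range 0.0517 0.0671 slope deg -1.12
y=190 66 mid 0.1883 range 0.186 0.1911 slope deg 0.2
y=-50 13 mid -0.0455 range -0.0479 -0.0438 slope deg 2.63
428
x=-85 21 mid -0.0812 range -0.0847 -0.0791 slope deg 0.27
x=65 93 mid 0.0631 range 0.052 0.0663 slope deg -1.09
y=190 92 mid 0.186 range 0.183 0.1913 slope deg 0.13
y=-50 105 mid -0.0486 range -0.0515 -0.0445 slope deg 0.43
-0.15 251 y -0.0793 -0.067 ztop 0.2008
-0.13 243 y -0.0795 -0.0669 ztop 0.2007
-0.11 234 y -0.0797 -0.0668 ztop 0.2008
-0.09 324 y -0.0799 -0.022 ztop 0.2004
```

View pics/w1.png

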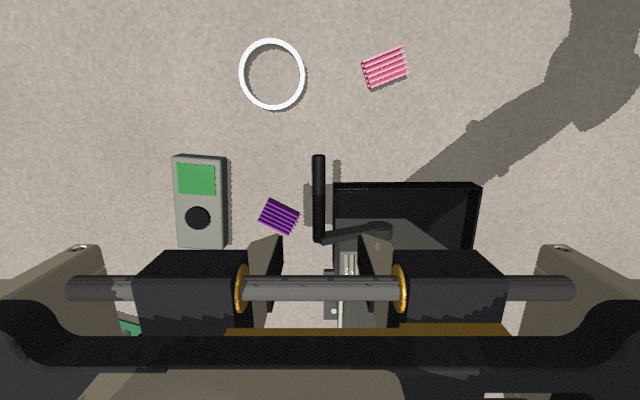

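Wrist view: handle bar at (318,195), tray to its right. The bar centre measures y=-73 mm and top z=200 mm, as specified. I'll plan arc rows with a slight lean that follows the handle.

```bash
cat > arc.py <<'E'
from h import *
import sys
O=np.array([.5938,-.1904]); A=np.radians(14.8); B=np.eye(3); B[:2,:2]=[[np.cos(A),-np.sin(A)],[np.sin(A),np.cos(A)]]
X=-.118
M0=np.array([[-1,0,0],[0,1,0],[0,0,-1.]])
def pose(q,back=0,k=.43):
    th=(q-1.175)*k; M=M0@Rn.from_rotvec([th,0,0]).as_matrix()
    G=np.array([X,.08*np.sin(q-1.15),.16+.08*np.cos(q-1.15)]); t=G+(.019-back)*M[:,2]
    return B@t+np.append(O,0), Rn.from_matrix(B@M)
def rows(W):
    s=arm.observe(); p,R=s['position'],Rn.from_rotvec(s['ee_rot']); q=R.inv().apply(p)
    L=B.T@(p-np.append(O,0)); print('t',round(s['clock'],2),'stand',L.round(4),'w',round(s['width'],3),'F',(B.T@s['force']).round(1),'gf',round(s['gripper_force'],1))
    for P,Q in W:
        a=R.inv().apply(P-p)/.025; b=(R.inv()*Q).as_rotvec()/.1; print(list(a.round(2)+0),list(b.round(2)+0)); p,R=P,Q
def status():
    s=arm.observe(); R=Rn.from_rotvec(s['ee_rot']); g=B.T@(s['position']-.019*R.as_matrix()[:,2]-np.append(O,0))
    print('grasp pt',g.round(4),'q est',(np.arctan2(g[1],g[2]-.16)+1.15).round(3),'r',np.hypot(g[1],g[2]-.16).round(4))
E
python3 -c "
from arc import *
rows([pose(0,.1),pose(0)])"
```

```text
t 10.9 stand [-0.1176 -0.0714  0.3195] w 0.501 F [1.1 0.8 0.1] gf 0.0
[np.float64(0.02), np.float64(-1.64), np.float64(2.24)] [np.float64(-5.05), np.float64(0.0), np.float64(0.0)]
[np.float64(0.0), np.float64(0.0), np.float64(4.0)] [np.float64(0.0), np.float64(0.0), np.float64(0.0)]
```

Emit:
carry_out(commands=[[0.5, 0, -0.8, 0, 0, 0, 0], [0.5, 0, -0.84, 0, -0.84, 0, 0], [0.5, 0, 0, 0, -0.84, 0, 0], [0.5, 0, 0, 0, -0.84, 0, 0], [0.5, 0, 0, 0, -0.84, 0, 0], [0.5, 0, 0, 0, -0.84, 0, 0], [0.5, 0, 0, 0, -0.84, 0, 0], [0.5, 0, 0, 0, 0, 0, 0]])

```text
clock: 11.7
position: [0.5083, -0.3302, 0.3173]
ee_rot: [0.38, -2.953, -0.767]
force: [-1.0, -0.0, -0.1]
width: 0.499
gripper_force: 0.0
```

```bash
python3 -c "
from arc import *
rows([pose(0,.06)]);print(arm.observe()['joints'].round(2) if hasattr(arm.observe()['joints'],'round') else arm.observe()['joints'])"
```

```text
t 11.7 stand [-0.1184 -0.1133  0.3173] w 0.499 F [-1.   0.3 -0.1] gf 0.0
[np.float64(-0.02), np.float64(-1.01), np.float64(3.5)] [np.float64(0.03), np.float64(-0.02), np.float64(-0.03)]
[ 0.53  0.63  0.27  1.15 -0.42  1.82  2.6 ]
```

Joint 7 is near its limit, so I'll take the grasp a half turn round.

Emit:
carry_out(commands=[[0.5, 0, 0, 0, 0, 0, 1], [0.5, 0, 0, 0, 0, 0, 1], [0.5, 0, 0, 0, 0, 0, 1], [0.5, 0, 0, 0, 0, 0, 1], [0.5, 0, 0, 0, 0, 0, 1], [0.5, 0, 0, 0, 0, 0, 1], [0.5, 0, 0, 0, 0, 0, 1], [0.5, 0, 0, 0, 0, 0, 1]])

```text
clock: 12.5
position: [0.5095, -0.3284, 0.3203]
ee_rot: [-0.758, -2.718, -0.624]
force: [0.2, -0.1, 0.2]
width: 0.501
gripper_force: 0.0
```

```bash
python3 -c "
from h import *
s=arm.observe();print(np.round(s['joints'],2),s['position'])"; sed -i 's/^M0=.*/M0=np.array([[1,0,0],[0,-1,0],[0,0,-1.]])/; s/k=.43/k=.25/; s/rotvec(\[th,0,0\])/rotvec([-th,0,0])/' arc.py
```

```text
[ 0.42  0.65  0.47  1.17 -0.5   1.84  1.88] [ 0.50949598 -0.32841195  0.32025145]
```

Joint 7 is falling as expected, so I'll continue.

Emit:
carry_out(commands=[[0.5, 0, 0, 0, 0, 0, 1], [0.5, 0, 0, 0, 0, 0, 1], [0.5, 0, 0, 0, 0, 0, 1], [0.5, 0, 0, 0, 0, 0, 1], [0.5, 0, 0, 0, 0, 0, 1], [0.5, 0, 0, 0, 0, 0, 1], [0.5, 0, 0, 0, 0, 0, 1], [0.5, 0, 0, 0, 0, 0, 1]])

```text
clock: 13.3
position: [0.5095, -0.3285, 0.3202]
ee_rot: [-1.686, -2.12, -0.416]
force: [-0.3, -0.3, 0.2]
width: 0.502
gripper_force: 0.0
```

Emit:
carry_out(commands=[[0.5, 0, 0, 0, 0, 0, 1], [0.5, 0, 0, 0, 0, 0, 1], [0.5, 0, 0, 0, 0, 0, 1], [0.5, 0, 0, 0, 0, 0, 1], [0.5, 0, 0, 0, 0, 0, 1], [0.5, 0, 0, 0, 0, 0, 1], [0.5, 0, 0, 0, 0, 0, 1], [0.5, 0, 0, 0, 0, 0, 1]])

```text
clock: 14.1
position: [0.5095, -0.3285, 0.3202]
ee_rot: [-2.326, -1.268, -0.163]
force: [-0.3, 0.7, 0.5]
width: 0.499
gripper_force: 0.0
```

Emit:
carry_out(commands=[[0.5, 0, 0, 0, 0, 0, 1], [0.5, 0, 0, 0, 0, 0, 1], [0.5, 0, 0, 0, 0, 0, 1], [0.5, 0, 0, 0, 0, 0, 1], [0.5, 0, 0, 0, 0, 0, 1], [0.5, 0, 0, 0, 0, 0, 1], [0.5, 0, 0, 0, 0, 0, 1], [0.5, 0, 0, 0, 0, 0, 0.4]])

```text
clock: 14.9
position: [0.5095, -0.3285, 0.3201]
ee_rot: [-2.62, -0.34, 0.086]
force: [-0.5, 0.1, -0.9]
width: 0.5
gripper_force: 0.0
```

```bash
python3 -c "
from arc import *
rows([pose(0,.06),pose(0)]);print(np.round(arm.observe()['joints'],2))"
```

```text
t 14.9 stand [-0.1168 -0.112   0.3201] w 0.5 F [-0.4  0.2 -0.9] gf 0.0
[np.float64(-0.05), np.float64(0.75), np.float64(3.61)] [np.float64(-2.09), np.float64(-0.01), np.float64(0.0)]
[np.float64(0.0), np.float64(0.0), np.float64(2.4)] [np.float64(0.0), np.float64(0.0), np.float64(0.0)]
[ 0.2   0.77  0.99  1.19 -0.74  1.97 -0.23]
```

Emit:
carry_out(commands=[[0.5, 0, 0, 0, -0.7, 0, 0], [0.5, 0, 0, 0, -0.7, 0, 0], [0.5, 0, 0, 0, -0.7, 0, 0], [0.5, 0, 0, 0, 0, 0, 0]])

```text
clock: 15.3
position: [0.5099, -0.3274, 0.3211]
ee_rot: [-2.827, -0.375, 0.048]
force: [0.5, 0.7, -0.9]
width: 0.503
gripper_force: 0.0
```

```bash
python3 -c "
from arc import *
rows([pose(0,.06),pose(0)]);print(np.round(arm.observe()['joints'],2))"
```

```text
t 15.3 stand [-0.1161 -0.1111  0.3211] w 0.503 F [ 0.7  0.6 -0.9] gf 0.0
[np.float64(-0.09), np.float64(0.02), np.float64(3.72)] [np.float64(0.02), np.float64(-0.03), np.float64(0.06)]
[np.float64(0.0), np.float64(0.0), np.float64(2.4)] [np.float64(0.0), np.float64(0.0), np.float64(0.0)]
[ 0.03  0.67  1.09  1.33 -0.66  1.76 -0.23]
```

Emit:
carry_out(commands=[[0.5, -0.02, 0, 0.8, 0, 0, 0], [0.5, -0.02, 0, 0.8, 0, 0, 0], [0.5, -0.02, 0, 0.8, 0, 0, 0], [0.5, -0.02, 0, 0.8, 0, 0, 0], [0.5, 0, 0, 0.4, 0, 0, 0], [0.5, 0, 0, 0, 0, 0, 0]])

```text
clock: 15.9
position: [0.5004, -0.3038, 0.2323]
ee_rot: [-2.823, -0.369, 0.055]
force: [0.4, 0.2, 0.5]
width: 0.497
gripper_force: 0.0
```

```bash
python3 -c "
from arc import *
rows([pose(0)]);print(np.round(arm.observe()['joints'],2))"
```

```text
t 15.9 stand [-0.1193 -0.0858  0.2323] w 0.497 F [0.4 0.1 0.5] gf 0.0
[np.float64(0.05), np.float64(-0.02), np.float64(2.42)] [np.float64(-0.03), np.float64(0.0), np.float64(0.02)]
[-0.02  0.71  1.07  1.53 -0.69  1.58 -0.18]
```

Joints have eased. Now I'll descend and pinch.

Emit:
carry_out(commands=[[0.5, 0.02, 0, 0.6, 0, 0, 0], [0.5, 0.02, 0, 0.6, 0, 0, 0], [0.5, 0, 0, 0.6, 0, 0, 0], [0.5, 0, 0, 0.6, 0, 0, 0], [0.5, 0, 0, 0, 0, 0, 0]])

```text
clock: 16.4
position: [0.4964, -0.2863, 0.1733]
ee_rot: [-2.823, -0.369, 0.057]
force: [0.5, 0.3, 0.2]
width: 0.499
gripper_force: 0.0
```

Emit:
carry_out(commands=[[0, 0, 0, 0, 0, 0, 0], [0, 0, 0, 0, 0, 0, 0], [0, 0, 0, 0, 0, 0, 0], [0, 0, 0, 0, 0, 0, 0], [0, 0, 0, 0, 0, 0, 0], [0, 0, 0, 0, 0, 0, 0], [0, 0, 0, 0, 0, 0, 0], [0, 0, 0, 0, 0, 0, 0]], squeeze=35)

```text
clock: 17.2
position: [0.4968, -0.2871, 0.1763]
ee_rot: [-2.823, -0.369, 0.053]
force: [-1.9, 4.4, 6.3]
width: 0.141
gripper_force: 35.0
```

```bash
python3 -c "
from arc import *
rows([pose(q) for q in np.arange(.1,1.25,.1)]);print(np.round(arm.observe()['joints'],2));status()"
```

```text
t 17.2 stand [-0.1185 -0.0687  0.1763] w 0.141 F [-0.7  4.7  6.3] gf 35.0
[np.float64(0.02), np.float64(-0.23), np.float64(-0.15)] [np.float64(-0.28), np.float64(-0.01), np.float64(0.02)]
[np.float64(0.0), np.float64(-0.22), np.float64(-0.21)] [np.float64(-0.25), np.float64(0.0), np.float64(0.0)]
[np.float64(0.0), np.float64(-0.23), np.float64(-0.2)] [np.float64(-0.25), np.float64(0.0), np.float64(0.0)]
[np.float64(0.0), np.float64(-0.25), np.float64(-0.18)] [np.float64(-0.25), np.float64(0.0), np.float64(0.0)]
[np.float64(0.0), np.float64(-0.26), np.float64(-0.16)] [np.float64(-0.25), np.float64(0.0), np.float64(0.0)]
[np.float64(0.0), np.float64(-0.27), np.float64(-0.13)] [np.float64(-0.25), np.float64(0.0), np.float64(0.0)]
[np.float64(0.0), np.float64(-0.28), np.float64(-0.11)] [np.float64(-0.25), np.float64(0.0), np.float64(0.0)]
[np.float64(0.0), np.float64(-0.29), np.float64(-0.09)] [np.float64(-0.25), np.float64(0.0), np.float64(0.0)]
[np.float64(0.0), np.float64(-0.29), np.float64(-0.07)] [np.float64(-0.25), np.float64(0.0), np.float64(0.0)]
[np.float64(0.0), np.float64(-0.3), np.float64(-0.04)] [np.float64(-0.25), np.float64(0.0), np.float64(0.0)]
[np.float64(0.0), np.float64(-0.3), np.float64(-0.02)] [np.float64(-0.25), np.float64(0.0), np.float64(0.0)]
[np.float64(0.0), np.float64(-0.3), np.float64(0.01)] [np.float64(-0.25), np.float64(0.0), np.float64(0.0)]
[-0.04  0.74  1.04  1.63 -0.73  1.47 -0.14]
grasp pt [-0.1185 -0.0742  0.1945] q est 0.015 r 0.0818
```

Gripped: the width is 13 mm, matching the 14 mm bar. Tub speed will be about 1 rad/s.

Emit:
carry_out(commands=[[0, 0, -0.23, -0.16, -0.25, 0, 0], [0, 0, -0.22, -0.21, -0.25, 0, 0], [0, 0, -0.23, -0.2, -0.25, 0, 0], [0, 0, -0.25, -0.18, -0.25, 0, 0], [0, 0, -0.26, -0.16, -0.25, 0, 0], [0, 0, 0, 0, 0, 0, 0]])

```text
clock: 17.8
position: [0.4918, -0.2679, 0.2067]
ee_rot: [-2.956, -0.386, 0.027]
force: [1.7, -7.1, 5.4]
width: 0.141
gripper_force: 35.0
```

```bash
cat > tub.py <<'E'
from arc import *
# tub state from scene cloud: tip angle of handle bar via points x in -.15..-.135 & cloud of tub
status(); d=save('scene','q%d'%(arm.observe()['clock']*100)); P=cloud(d); L=(P-np.append(O,0))@B
q=L[(d['range_z']>0)&(abs(L[...,0])<.058)&(np.hypot(L[...,1],L[...,2]-.16)<.1)]
print('n',len(q),'zmax',q[:,2].max().round(3),'y range',q[:,1].min().round(3),q[:,1].max().round(3))
h=L[(d['range_z']>0)&(L[...,0]<-.135)&(L[...,0]>-.157)&(np.hypot(L[...,1],L[...,2]-.16)>.065)&(np.hypot(L[...,1],L[...,2]-.16)<.095)&(d['pixels'].max(2)<50)]
if len(h): m=np.median(h,0); print('bar',len(h),m.round(4),'q',(np.arctan2(m[1],m[2]-.16)+1.15).round(3))
E
python3 tub.py; python3 -c "
from arc import *
rows([pose(q) for q in np.arange(.7,1.45,.1)]);print(np.round(arm.observe()['joints'],2))"
```

```text
grasp pt [-0.1185 -0.0519  0.2255] q est 0.48 r 0.0836
n 2860 zmax 0.222 y range -0.072 0.082
t 17.85 stand [-0.1184 -0.049   0.2067] w 0.139 F [ 0.1 -7.2  6.8] gf 35.0
[np.float64(0.02), np.float64(-0.69), np.float64(-0.15)] [np.float64(-0.44), np.float64(-0.03), np.float64(0.01)]
[np.float64(0.0), np.float64(-0.29), np.float64(-0.09)] [np.float64(-0.25), np.float64(0.0), np.float64(0.0)]
[np.float64(0.0), np.float64(-0.29), np.float64(-0.07)] [np.float64(-0.25), np.float64(0.0), np.float64(0.0)]
[np.float64(0.0), np.float64(-0.3), np.float64(-0.04)] [np.float64(-0.25), np.float64(0.0), np.float64(0.0)]
[np.float64(0.0), np.float64(-0.3), np.float64(-0.02)] [np.float64(-0.25), np.float64(0.0), np.float64(0.0)]
[np.float64(0.0), np.float64(-0.3), np.float64(0.01)] [np.float64(-0.25), np.float64(0.0), np.float64(0.0)]
[np.float64(0.0), np.float64(-0.3), np.float64(0.03)] [np.float64(-0.25), np.float64(0.0), np.float64(0.0)]
[np.float64(0.0), np.float64(-0.3), np.float64(0.05)] [np.float64(-0.25), np.float64(0.0), np.float64(0.0)]
[-0.22  0.64  1.15  1.72 -0.67  1.36 -0.2 ]
```

Emit:
carry_out(commands=[[0, 0, -0.26, -0.08, -0.25, 0, 0], [0, 0, -0.27, -0.08, -0.25, 0, 0], [0, 0, -0.28, -0.08, -0.25, 0, 0], [0, 0, -0.29, -0.07, -0.25, 0, 0], [0, 0, -0.3, -0.04, -0.25, 0, 0], [0, 0, 0, 0, 0, 0, 0]])

```text
clock: 18.45
position: [0.484, -0.2378, 0.2215]
ee_rot: [-3.083, -0.4, -0.002]
force: [-1.2, -11.5, 21.2]
width: 0.142
gripper_force: 35.0
```

```bash
python3 -c "
from arc import *
status();rows([pose(q) for q in np.arange(1.1,1.85,.1)]);print(np.round(arm.observe()['joints'],2))"
```

```text
grasp pt [-0.1183 -0.0184  0.2405] q est 0.925 r 0.0826
t 18.45 stand [-0.1182 -0.0178  0.2215] w 0.142 F [ -4.1 -10.8  21.2] gf 35.0
[np.float64(0.01), np.float64(-0.57), np.float64(0.04)] [np.float64(-0.14), np.float64(-0.05), np.float64(0.0)]
[np.float64(0.0), np.float64(-0.3), np.float64(0.01)] [np.float64(-0.25), np.float64(0.0), np.float64(0.0)]
[np.float64(0.0), np.float64(-0.3), np.float64(0.03)] [np.float64(-0.25), np.float64(0.0), np.float64(0.0)]
[np.float64(0.0), np.float64(-0.3), np.float64(0.05)] [np.float64(-0.25), np.float64(0.0), np.float64(0.0)]
[np.float64(0.0), np.float64(-0.29), np.float64(0.08)] [np.float64(-0.25), np.float64(0.0), np.float64(0.0)]
[np.float64(0.0), np.float64(-0.28), np.float64(0.1)] [np.float64(-0.25), np.float64(0.0), np.float64(0.0)]
[np.float64(0.0), np.float64(-0.28), np.float64(0.12)] [np.float64(-0.25), np.float64(0.0), np.float64(0.0)]
[np.float64(0.0), np.float64(-0.27), np.float64(0.14)] [np.float64(-0.25), np.float64(0.0), np.float64(0.0)]
[-0.44  0.56  1.25  1.83 -0.59  1.21 -0.31]
```

Joint 3 is drifting toward its limit. The stiff hinge holds the tub, so I'll release, turn back to the other half-turn branch and regrasp.

Emit:
carry_out(commands=[[0.5, 0, 0, 0, 0, 0, 0], [0.5, 0, 0, 0, 0, 0, 0], [0.5, 0, 0, 0, 0, 0, 0], [0.5, 0, 0, -0.4, 0, 0, 0], [0.5, 0, 0, -0.8, 0, 0, 0], [0.5, 0, 0, -0.8, 0, 0, 0], [0.5, 0, 0, -0.8, 0, 0, 0], [0.5, 0, 0, 0, 0, 0, -0.8]])

```text
clock: 19.25
position: [0.4837, -0.2371, 0.2902]
ee_rot: [-3.055, -0.524, 0.001]
force: [-0.1, 0.9, -0.6]
width: 0.501
gripper_force: 0.0
```

Emit:
carry_out(commands=[[0.5, 0, 0, 0, 0, 0, -1], [0.5, 0, 0, 0, 0, 0, -1], [0.5, 0, 0, 0, 0, 0, -1], [0.5, 0, 0, 0, 0, 0, -1], [0.5, 0, 0, 0, 0, 0, -1], [0.5, 0, 0, 0, 0, 0, -1], [0.5, 0, 0, 0, 0, 0, -1], [0.5, 0, 0, 0, 0, 0, -1]])

```text
clock: 20.05
position: [0.4829, -0.236, 0.288]
ee_rot: [-2.607, -1.677, -0.022]
force: [0.2, -0.4, -0.0]
width: 0.498
gripper_force: 0.0
```

Emit:
carry_out(commands=[[0.5, 0, 0, 0, 0, 0, -1], [0.5, 0, 0, 0, 0, 0, -1], [0.5, 0, 0, 0, 0, 0, -1], [0.5, 0, 0, 0, 0, 0, -1], [0.5, 0, 0, 0, 0, 0, -1], [0.5, 0, 0, 0, 0, 0, -1], [0.5, 0, 0, 0, 0, 0, -1], [0.5, 0, 0, 0, 0, 0, -1]])

```text
clock: 20.85
position: [0.4828, -0.2361, 0.288]
ee_rot: [-1.753, -2.567, -0.045]
force: [0.2, -0.0, 0.4]
width: 0.501
gripper_force: 0.0
```

```bash
python3 -c "
from arc import *
status();print(np.round(arm.observe()['joints'],2))"; python3 tub.py
```

```text
grasp pt [-0.119  -0.0167  0.307 ] q est 1.037 r 0.1479
[-0.22  0.31  0.8   1.72 -0.27  1.25  1.02]
grasp pt [-0.119  -0.0167  0.307 ] q est 1.037 r 0.1479
n 2450 zmax 0.229 y range -0.079 0.073
bar 38 [-0.1466 -0.0205  0.2448] q 0.913
```

Emit:
carry_out(commands=[[0.5, 0, 0, 0, 0, 0, -1], [0.5, 0, 0, 0, 0, 0, -1], [0.5, 0, 0, 0, 0, 0, -1], [0.5, 0, 0, 0, 0, 0, -1], [0.5, 0, 0, 0, 0, 0, -1], [0.5, 0, 0, 0, 0, 0, -1], [0.5, 0, 0, 0, 0, 0, -1], [0.5, 0, 0, 0, 0, 0, -1]])

```text
clock: 21.7
position: [0.4829, -0.2361, 0.2879]
ee_rot: [-0.621, -3.06, -0.062]
force: [-0.6, 0.4, 0.1]
width: 0.5
gripper_force: 0.0
```

Emit:
carry_out(commands=[[0.5, 0, 0, 0, 0, 0, -1], [0.5, 0, 0, 0, 0, 0, -1], [0.5, 0, 0, 0, 0, 0, -1], [0.5, 0, 0, 0, 0, 0, -1], [0.5, 0, 0, 0, 0, 0, -1], [0.5, 0, 0, 0, 0, 0, -1], [0.5, 0, 0, 0, 0, 0, -0.6], [0.5, 0, 0, 0, 0, 0, 0]])

```text
clock: 22.5
position: [0.4829, -0.2362, 0.2878]
ee_rot: [0.401, -3.11, -0.068]
force: [0.6, 0.2, 0.3]
width: 0.497
gripper_force: 0.0
```

```bash
sed -i 's/^M0=.*/M0=np.array([[-1,0,0],[0,1,0],[0,0,-1.]])/; s/rotvec(\[-th,0,0\])/rotvec([th,0,0])/' arc.py; python3 -c "
from arc import *
status();print(np.round(arm.observe()['joints'],2));rows([pose(.92,.04),pose(.92)])"
```

```text
grasp pt [-0.119  -0.0167  0.3068] q est 1.037 r 0.1478
[-0.01  0.27  0.5   1.7  -0.17  1.23  2.37]
t 22.5 stand [-0.119  -0.0159  0.2878] w 0.497 F [0.6 0.1 0.3] gf 0.0
[np.float64(-0.04), np.float64(-0.2), np.float64(1.15)] [np.float64(-0.2), np.float64(0.01), np.float64(-0.02)]
[np.float64(0.0), np.float64(0.0), np.float64(1.6)] [np.float64(0.0), np.float64(0.0), np.float64(0.0)]
```

Emit:
carry_out(commands=[[0.5, -0.04, -0.2, 0.35, -0.2, 0, 0], [0.5, 0, 0, 0.6, 0, 0, 0], [0.5, 0, 0, 0.6, 0, 0, 0], [0.5, 0, 0, 0.6, 0, 0, 0], [0.5, 0, 0, 0.55, 0, 0, 0], [0, 0, 0, 0, 0, 0, 0], [0, 0, 0, 0, 0, 0, 0], [0, 0, 0, 0, 0, 0, 0]])

```text
clock: 23.3
position: [0.4847, -0.2369, 0.2208]
ee_rot: [0.401, -3.108, -0.099]
force: [0.3, -0.6, 0.0]
width: 0.285
gripper_force: 0.0
```

Emit:
carry_out(commands=[[0, 0, 0, 0, 0, 0, 0], [0, 0, 0, 0, 0, 0, 0], [0, 0, 0, 0, 0, 0, 0], [0, 0, 0, 0, 0, 0, 0]])

```text
clock: 23.7
position: [0.4846, -0.2369, 0.2206]
ee_rot: [0.403, -3.108, -0.099]
force: [-0.0, -1.6, 5.8]
width: 0.142
gripper_force: 35.0
```

```bash
python3 -c "
from arc import *
status();print(np.round(arm.observe()['joints'],2));rows([pose(q) for q in np.arange(1.0,2.45,.1)])"
```

```text
grasp pt [-0.1175 -0.0183  0.2395] q est 0.924 r 0.0816
[ 0.03  0.34  0.48  1.79 -0.23  1.1   2.43]
t 23.7 stand [-0.1174 -0.0171  0.2206] w 0.142 F [-0.4 -1.6  5.8] gf 35.0
[np.float64(0.02), np.float64(0.24), np.float64(0.03)] [np.float64(0.2), np.float64(0.02), np.float64(-0.01)]
[np.float64(0.0), np.float64(0.3), np.float64(-0.02)] [np.float64(0.25), np.float64(0.0), np.float64(0.0)]
[np.float64(0.0), np.float64(0.3), np.float64(0.01)] [np.float64(0.25), np.float64(0.0), np.float64(0.0)]
[np.float64(0.0), np.float64(0.3), np.float64(0.03)] [np.float64(0.25), np.float64(0.0), np.float64(0.0)]
[np.float64(0.0), np.float64(0.3), np.float64(0.05)] [np.float64(0.25), np.float64(0.0), np.float64(0.0)]
[np.float64(0.0), np.float64(0.29), np.float64(0.08)] [np.float64(0.25), np.float64(0.0), np.float64(0.0)]
[np.float64(0.0), np.float64(0.28), np.float64(0.1)] [np.float64(0.25), np.float64(0.0), np.float64(0.0)]
[np.float64(0.0), np.float64(0.28), np.float64(0.12)] [np.float64(0.25), np.float64(0.0), np.float64(0.0)]
[np.float64(0.0), np.float64(0.27), np.float64(0.14)] [np.float64(0.25), np.float64(0.0), np.float64(0.0)]
[np.float64(0.0), np.float64(0.25), np.float64(0.17)] [np.float64(0.25), np.float64(0.0), np.float64(0.0)]
[np.float64(0.0), np.float64(0.24), np.float64(0.19)] [np.float64(0.25), np.float64(0.0), np.float64(0.0)]
[np.float64(0.0), np.float64(0.23), np.float64(0.2)] [np.float64(0.25), np.float64(0.0), np.float64(0.0)]
[np.float64(0.0), np.float64(0.21), np.float64(0.22)] [np.float64(0.25), np.float64(0.0), np.float64(0.0)]
[np.float64(0.0), np.float64(0.19), np.float64(0.24)] [np.float64(0.25), np.float64(0.0), np.float64(0.0)]
[np.float64(0.0), np.float64(0.18), np.float64(0.25)] [np.float64(0.25), np.float64(0.0), np.float64(0.0)]
```

Emit:
carry_out(commands=[[0, 0, 0.24, 0.0, 0.2, 0, 0], [0, 0, 0.3, 0, 0.25, 0, 0], [0, 0, 0.3, 0.01, 0.25, 0, 0], [0, 0, 0.3, 0.03, 0.25, 0, 0], [0, 0, 0.3, 0.05, 0.25, 0, 0], [0, 0, 0.29, 0.08, 0.25, 0, 0], [0, 0, 0.28, 0.1, 0.25, 0, 0], [0, 0, 0, 0, 0, 0, 0]])

```text
clock: 24.5
position: [0.4726, -0.1884, 0.2135]
ee_rot: [-0.403, 3.094, -0.168]
force: [3.7, -2.7, 0.9]
width: 0.139
gripper_force: 35.0
```

```bash
python3 -c "
from arc import *
status();print(np.round(arm.observe()['joints'],2));rows([pose(q) for q in np.arange(1.7,2.45,.1)])"
```

```text
grasp pt [-0.1167  0.0349  0.2323] q est 1.6 r 0.0803
[-0.21  0.23  0.5   1.96 -0.02  0.93  2.12]
t 24.5 stand [-0.1167  0.0329  0.2135] w 0.139 F [ 2.9 -3.5  0.9] gf 35.0
[np.float64(0.05), np.float64(0.27), np.float64(0.13)] [np.float64(0.22), np.float64(0.03), np.float64(0.01)]
[np.float64(0.0), np.float64(0.27), np.float64(0.14)] [np.float64(0.25), np.float64(0.0), np.float64(0.0)]
[np.float64(0.0), np.float64(0.25), np.float64(0.17)] [np.float64(0.25), np.float64(0.0), np.float64(0.0)]
[np.float64(0.0), np.float64(0.24), np.float64(0.19)] [np.float64(0.25), np.float64(0.0), np.float64(0.0)]
[np.float64(0.0), np.float64(0.23), np.float64(0.2)] [np.float64(0.25), np.float64(0.0), np.float64(0.0)]
[np.float64(0.0), np.float64(0.21), np.float64(0.22)] [np.float64(0.25), np.float64(0.0), np.float64(0.0)]
[np.float64(0.0), np.float64(0.19), np.float64(0.24)] [np.float64(0.25), np.float64(0.0), np.float64(0.0)]
[np.float64(0.0), np.float64(0.18), np.float64(0.25)] [np.float64(0.25), np.float64(0.0), np.float64(0.0)]
```

Emit:
carry_out(commands=[[0, 0, 0.27, 0.13, 0.25, 0, 0], [0, 0, 0.27, 0.14, 0.25, 0, 0], [0, 0, 0.25, 0.17, 0.25, 0, 0], [0, 0, 0.24, 0.19, 0.25, 0, 0], [0, 0, 0.23, 0.2, 0.25, 0, 0], [0, 0, 0.21, 0.22, 0.25, 0, 0], [0, 0, 0.19, 0.24, 0.25, 0, 0], [0, 0, 0, 0, 0, 0, 0]])

```text
clock: 25.3
position: [0.4642, -0.1552, 0.1741]
ee_rot: [-0.397, 3.046, -0.435]
force: [6.2, -7.6, -5.7]
width: 0.142
gripper_force: 35.0
```

```bash
python3 -c "
from arc import *
status();print(np.round(arm.observe()['joints'],2));rows([pose(q) for q in (2.35,)]);save('scene','tip')"
```

```text
grasp pt [-0.1164  0.0724  0.1924] q est 2.3 r 0.0793
[-0.43  0.22  0.52  2.12  0.23  0.74  1.74]
t 25.3 stand [-0.1163  0.0671  0.1741] w 0.142 F [ 4.  -9.  -5.7] gf 35.0
[np.float64(0.07), np.float64(0.11), np.float64(0.11)] [np.float64(0.1), np.float64(0.03), np.float64(0.0)]
```

View pics/tip.png

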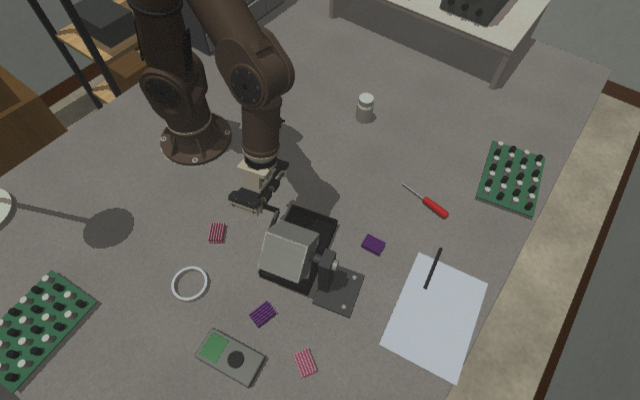

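The tub is tipped over the tray at about (290,250). I'll nudge it to the stop and wait for the pieces to slide.

Emit:
carry_out(commands=[[0, 0, 0.12, 0.13, 0.12, 0, 0], [0, 0, 0, 0, 0, 0, 0], [0, 0, 0, 0, 0, 0, 0], [0, 0, 0, 0, 0, 0, 0], [0, 0, 0, 0, 0, 0, 0], [0, 0, 0, 0, 0, 0, 0], [0, 0, 0, 0, 0, 0, 0], [0, 0, 0, 0, 0, 0, 0]])

```text
clock: 26.15
position: [0.4639, -0.1539, 0.1707]
ee_rot: [-0.394, 3.042, -0.451]
force: [6.7, -5.7, -2.9]
width: 0.141
gripper_force: 35.0
```

Emit:
carry_out(commands=[[0, 0, 0, 0, 0, 0, 0], [0, 0, 0, 0, 0, 0, 0], [0, 0, 0, 0, 0, 0, 0], [0, 0, 0, 0, 0, 0, 0], [0, 0, 0, 0, 0, 0, 0], [0, 0, 0, 0, 0, 0, 0]])

```text
clock: 26.75
position: [0.4639, -0.1539, 0.1707]
ee_rot: [-0.394, 3.042, -0.451]
force: [6.8, -5.7, -2.8]
width: 0.143
gripper_force: 35.0
```

```bash
python3 -c "
from arc import *
status();rows([pose(q) for q in np.arange(2.25,1.35,-.1)]);save('scene','tip2')
import cv2
d=save('top','tip3')
a=cv2.imread('pics/tip2.png')[180:320,200:400];b=cv2.imread('pics/tip3.png')[130:270,240:440]
cv2.imwrite('pics/tipc.png',cv2.convertScaleAbs(cv2.resize(np.vstack([a,b]),None,fx=2.1,fy=2.1,interpolation=2),alpha=2))"
```

```text
grasp pt [-0.1163  0.074   0.1889] q est 2.349 r 0.0795
t 26.75 stand [-0.1163  0.0685  0.1707] w 0.143 F [ 5.1 -7.3 -2.8] gf 35.0
[np.float64(0.07), np.float64(-0.17), np.float64(-0.25)] [np.float64(-0.26), np.float64(0.03), np.float64(-0.01)]
[np.float64(0.0), np.float64(-0.21), np.float64(-0.23)] [np.float64(-0.25), np.float64(0.0), np.float64(0.0)]
[np.float64(0.0), np.float64(-0.22), np.float64(-0.21)] [np.float64(-0.25), np.float64(0.0), np.float64(0.0)]
[np.float64(0.0), np.float64(-0.24), np.float64(-0.19)] [np.float64(-0.25), np.float64(0.0), np.float64(0.0)]
[np.float64(0.0), np.float64(-0.25), np.float64(-0.17)] [np.float64(-0.25), np.float64(0.0), np.float64(0.0)]
[np.float64(0.0), np.float64(-0.26), np.float64(-0.15)] [np.float64(-0.25), np.float64(0.0), np.float64(0.0)]
[np.float64(0.0), np.float64(-0.27), np.float64(-0.13)] [np.float64(-0.25), np.float64(0.0), np.float64(0.0)]
[np.float64(0.0), np.float64(-0.28), np.float64(-0.1)] [np.float64(-0.25), np.float64(0.0), np.float64(0.0)]
[np.float64(0.0), np.float64(-0.29), np.float64(-0.08)] [np.float64(-0.25), np.float64(0.0), np.float64(0.0)]
```

View pics/tipc.png

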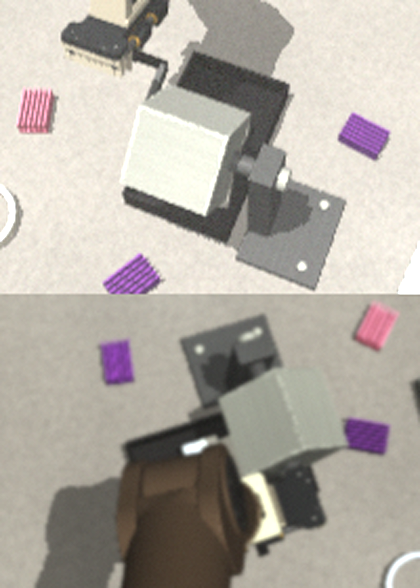

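At least one sink is visible in the tray, at (195,447) in the crop. Now I'll swing back part way.

Emit:
carry_out(commands=[[0, 0, -0.19, -0.24, -0.26, 0, 0], [0, 0, -0.21, -0.23, -0.25, 0, 0], [0, 0, -0.22, -0.21, -0.25, 0, 0], [0, 0, -0.24, -0.19, -0.25, 0, 0], [0, 0, -0.25, -0.17, -0.25, 0, 0], [0, 0, -0.26, -0.15, -0.25, 0, 0], [0, 0, -0.27, -0.13, -0.25, 0, 0], [0, 0, -0.28, -0.1, -0.25, 0, 0]])

```text
clock: 27.65
position: [0.4724, -0.1871, 0.2143]
ee_rot: [-0.407, 3.1, -0.132]
force: [-4.1, 13.8, 11.5]
width: 0.144
gripper_force: 35.0
```

```bash
python3 -c "
from arc import *
status();rows([pose(q) for q in np.arange(1.4,.65,-.1)])"
```

```text
grasp pt [-0.1165  0.0358  0.2333] q est 1.605 r 0.0815
t 27.65 stand [-0.1165  0.0342  0.2143] w 0.144 F [-0.5 14.4 11.5] gf 35.0
[np.float64(0.06), np.float64(-0.63), np.float64(-0.12)] [np.float64(-0.29), np.float64(0.01), np.float64(0.03)]
[np.float64(0.0), np.float64(-0.3), np.float64(-0.05)] [np.float64(-0.25), np.float64(0.0), np.float64(0.0)]
[np.float64(0.0), np.float64(-0.3), np.float64(-0.02)] [np.float64(-0.25), np.float64(0.0), np.float64(0.0)]
[np.float64(0.0), np.float64(-0.3), np.float64(0.0)] [np.float64(-0.25), np.float64(0.0), np.float64(0.0)]
[np.float64(0.0), np.float64(-0.3), np.float64(0.03)] [np.float64(-0.25), np.float64(0.0), np.float64(0.0)]
[np.float64(0.0), np.float64(-0.3), np.float64(0.05)] [np.float64(-0.25), np.float64(0.0), np.float64(0.0)]
[np.float64(0.0), np.float64(-0.29), np.float64(0.07)] [np.float64(-0.25), np.float64(0.0), np.float64(0.0)]
[np.float64(0.0), np.float64(-0.29), np.float64(0.1)] [np.float64(-0.25), np.float64(0.0), np.float64(0.0)]
```

Emit:
carry_out(commands=[[0, 0, -0.29, -0.08, -0.25, 0, 0], [0, 0, -0.3, -0.05, -0.25, 0, 0], [0, 0, -0.3, -0.02, -0.25, 0, 0], [0, 0, -0.3, 0.0, -0.25, 0, 0], [0, 0, -0.3, 0.02, -0.25, 0, 0], [0, 0, -0.3, 0.04, -0.25, 0, 0], [0, 0, -0.29, 0.07, -0.25, 0, 0], [0, 0, -0.29, 0.08, -0.25, 0, 0]])

```text
clock: 28.45
position: [0.4881, -0.2462, 0.2135]
ee_rot: [0.404, -3.099, -0.173]
force: [0.8, 5.6, 5.9]
width: 0.134
gripper_force: 35.0
```

```bash
python3 -c "
from arc import *
status();print(np.round(arm.observe()['joints'],2));rows([pose(q) for q in np.arange(.7,-.05,-.1)])
d=save('scene','bk');e=save('top','bk2')
a=cv2.imread('pics/bk.png')[180:320,200:400];b=cv2.imread('pics/bk2.png')[130:270,240:440]
cv2.imwrite('pics/bkc.png',cv2.convertScaleAbs(cv2.resize(np.vstack([a,b]),None,fx=2.1,fy=2.1,interpolation=2),alpha=2))"
```

```text
grasp pt [-0.1165 -0.0291  0.2324] q est 0.768 r 0.078
[ 0.08  0.38  0.48  1.75 -0.28  1.14  2.49]
t 28.45 stand [-0.1164 -0.027   0.2135] w 0.134 F [2.3 5.2 5.9] gf 35.0
[np.float64(0.06), np.float64(-0.22), np.float64(-0.01)] [np.float64(-0.08), np.float64(0.03), np.float64(0.01)]
[np.float64(0.0), np.float64(-0.28), np.float64(0.12)] [np.float64(-0.25), np.float64(0.0), np.float64(0.0)]
[np.float64(0.0), np.float64(-0.27), np.float64(0.14)] [np.float64(-0.25), np.float64(0.0), np.float64(0.0)]
[np.float64(0.0), np.float64(-0.26), np.float64(0.16)] [np.float64(-0.25), np.float64(0.0), np.float64(0.0)]
[np.float64(0.0), np.float64(-0.24), np.float64(0.18)] [np.float64(-0.25), np.float64(0.0), np.float64(0.0)]
[np.float64(0.0), np.float64(-0.23), np.float64(0.2)] [np.float64(-0.25), np.float64(0.0), np.float64(0.0)]
[np.float64(0.0), np.float64(-0.21), np.float64(0.22)] [np.float64(-0.25), np.float64(0.0), np.float64(0.0)]
[np.float64(0.0), np.float64(-0.2), np.float64(0.24)] [np.float64(-0.25), np.float64(0.0), np.float64(0.0)]
```

View pics/bkc.png

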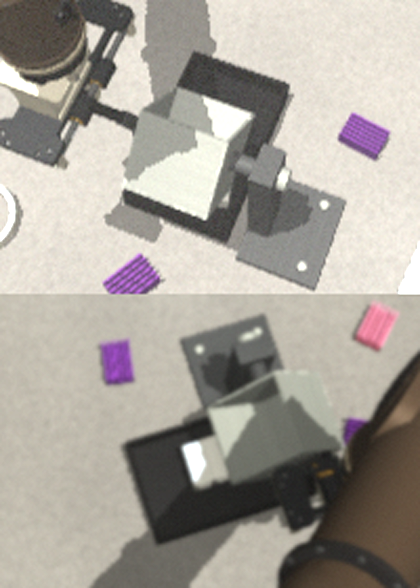

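```bash
python3 - <<'E'
from arc import *
for n in('tip2','bk'):
    d=dict(np.load(f'pics/{n}.npz'));L=(cloud(d)-np.append(O,0))@B
    r=np.hypot(L[...,1],L[...,2]-.16)
    q=L[(d['range_z']>0)&(abs(L[...,0])<.05)&(r<.1)]
    h,_,_=np.histogram2d(q[:,1],q[:,2],bins=[np.arange(-.1,.11,.02),np.arange(.06,.27,.02)]); print(n);print(h.T[::-1].astype(int))
for n in('bk','bk2'):
    d=dict(np.load(f'pics/{n}.npz'));L=(cloud(d)-np.append(O,0))@B
    m=(d['range_z']>0)&(L[...,2]>.004)&(L[...,2]<.085)&(L[...,0]>-.078)&(L[...,0]<.058)&(L[...,1]>-.04)&(L[...,1]<.18)&(d['pixels'].min(2)>70)
    print(n,m.sum(),L[m].min(0).round(3) if m.any() else 0,L[m].max(0).round(3) if m.any() else 0)
E
python3 tub.py
```

```text
tip2
[[  0   0   0   0   4   0   0   0   0   0]
 [  0   0   0 157 335  93   0   0   0   0]
 [  0   0 146 299   0  73  92   0   0   0]
 [  0 119 297   0   0   0  63  89   0   0]
 [  0 272   0   0   0   0   0  53  20   0]
 [  0   0   0   0   0   0   0   0   0   0]
 [  0   0   0   0   0   0   0   0   0   0]
 [  0   0   0   0   0   0   0   0   0   0]
 [  0   0   0   0   0   0   0   0   0   0]
 [  0   0   0   0   0   0   0   0   0   0]]
bk
[[  0   0   0   0   0   0   0   0   0   0]
 [  0   0   0   0 122   0   0   0   0   0]
 [  0   0   0 264 180   1   0   0   0   0]
 [  0   0 259 169   0   1   0   0   0   0]
 [  0 256 170   0   0   0   2   0   0   0]
 [  0 127   0   0   0   0   0   1  61   0]
 [  0   0   0   0   0   0   1 246 183   0]
 [  0   0   0   0   0   0   3  31   0   0]
 [  0   0   0   0   0   0   0   0   0   0]
 [  0   0   0   0   0   0   0   0   0   0]]
bk 26 [-0.052 -0.007  0.004] [0.049 0.145 0.033]
bk2 349 [-0.026  0.068  0.004] [0.043 0.117 0.056]
grasp pt [-0.1166 -0.0305  0.2318] q est 0.748 r 0.0781
n 2652 zmax 0.227 y range -0.079 0.079
```

The depth data fits the tub at q≈0.75 with nothing in the visible part of its inside. I'll finish the swing back.

Emit:
carry_out(commands=[[0, 0, -0.25, 0.07, -0.2, 0, 0], [0, 0, -0.28, 0.12, -0.25, 0, 0], [0, 0, -0.27, 0.14, -0.25, 0, 0], [0, 0, -0.26, 0.16, -0.25, 0, 0], [0, 0, -0.24, 0.18, -0.25, 0, 0], [0, 0, -0.23, 0.2, -0.25, 0, 0], [0, 0, 0, 0, 0, 0, 0]])

```text
clock: 29.3
position: [0.496, -0.2793, 0.1842]
ee_rot: [0.397, -3.059, -0.394]
force: [3.4, 2.3, -1.4]
width: 0.142
gripper_force: 35.0
```

```bash
python3 -c "
from arc import *
status();print(np.round(arm.observe()['joints'],2));rows([pose(q) for q in (.1,0,-.05)])"
```

```text
grasp pt [-0.1173 -0.0658  0.2026] q est 0.154 r 0.0784
[ 0.24  0.52  0.44  1.63 -0.39  1.26  2.65]
t 29.3 stand [-0.1172 -0.061   0.1842] w 0.142 F [ 3.9  1.3 -1.4] gf 35.0
[np.float64(0.03), np.float64(-0.16), np.float64(0.07)] [np.float64(-0.12), np.float64(0.01), np.float64(0.0)]
[np.float64(0.0), np.float64(-0.2), np.float64(0.24)] [np.float64(-0.25), np.float64(0.0), np.float64(0.0)]
[np.float64(0.0), np.float64(-0.09), np.float64(0.12)] [np.float64(-0.13), np.float64(0.0), np.float64(0.0)]
```

Emit:
carry_out(commands=[[0, 0, -0.16, 0.12, 0, 0, 0], [0, 0, -0.18, 0.22, 0, 0, 0], [0, 0, -0.1, 0.15, 0, 0, 0], [0, 0, 0, 0, 0, 0, 0]])

```text
clock: 29.7
position: [0.4977, -0.286, 0.171]
ee_rot: [0.399, -3.059, -0.393]
force: [1.0, 3.8, 6.1]
width: 0.142
gripper_force: 35.0
```

```bash
python3 -c "
from arc import *
status();print(np.round(arm.observe()['joints'],2));rows([pose(q) for q in (0,-.05)])"
```

```text
grasp pt [-0.1173 -0.0727  0.1894] q est -0.037 r 0.0784
[ 0.26  0.54  0.43  1.63 -0.4   1.24  2.66]
t 29.7 stand [-0.1173 -0.0679  0.171 ] w 0.142 F [1.9 3.4 6.1] gf 35.0
[np.float64(0.03), np.float64(0.05), np.float64(-0.13)] [np.float64(-0.39), np.float64(0.01), np.float64(0.01)]
[np.float64(0.0), np.float64(-0.09), np.float64(0.12)] [np.float64(-0.13), np.float64(0.0), np.float64(0.0)]
```

Emit:
carry_out(commands=[[0, 0, -0.06, 0.12, 0, 0, 0], [0, 0, 0, 0, 0, 0, 0], [0, 0, 0, 0, 0, 0, 0]])

```text
clock: 30.0
position: [0.4978, -0.2861, 0.1707]
ee_rot: [0.4, -3.06, -0.395]
force: [-7.7, 9.3, 31.4]
width: 0.134
gripper_force: 35.0
```

```bash
python3 -c "
from arc import *
status();rows([pose(0)])"
```

```text
grasp pt [-0.1173 -0.0728  0.189 ] q est -0.041 r 0.0784
t 30.0 stand [-0.1172 -0.068   0.1707] w 0.134 F [-5.1 10.9 31.4] gf 35.0
[np.float64(0.03), np.float64(0.06), np.float64(-0.14)] [np.float64(-0.38), np.float64(0.02), np.float64(0.02)]
```

The force rose to 31 N with no motion, so the tub is at its stop. I'll release and withdraw along the tool, then back toward the robot.

Emit:
carry_out(commands=[[0, 0, 0.03, -0.1, 0, 0, 0], [0.5, 0, 0, 0, 0, 0, 0], [0.5, 0, 0, 0, 0, 0, 0], [0.5, 0, 0, 0, 0, 0, 0], [0.5, 0, 0, 0, 0, 0, 0], [0.5, 0, 0, -0.4, 0, 0, 0], [0.5, 0, 0, -0.8, 0, 0, 0], [0.5, 0, 0, -0.8, 0, 0, 0]])

```text
clock: 30.8
position: [0.501, -0.3006, 0.2193]
ee_rot: [0.396, -3.059, -0.389]
force: [0.7, 0.0, 0.3]
width: 0.498
gripper_force: 0.0
```

Emit:
carry_out(commands=[[0.5, 0, 0, -0.8, 0, 0, 0], [0.5, 0, 0, -0.8, 0, 0, 0], [0.5, 0.5, 0, -0.6, 0, 0, 0], [0.5, 0.8, 0, -0.4, 0, 0, 0], [0.5, 0.8, 0, 0, 0, 0, 0], [0.5, 0.8, 0, 0, 0, 0, 0], [0.5, 0.8, 0, 0, 0, 0, 0], [0.5, 0, 0, 0, 0, 0, 0]])

```text
clock: 31.6
position: [0.4113, -0.3413, 0.2815]
ee_rot: [0.389, -3.06, -0.389]
force: [0.4, 0.2, 1.2]
width: 0.501
gripper_force: 0.0
```

```bash
python3 tray.py fin; python3 tub.py; python3 -c "
from arc import *
print(np.round(arm.observe()['joints'],2))
a=cv2.imread('pics/fins.png')[180:320,200:400];b=cv2.imread('pics/fin.png')[130:270,240:440]
cv2.imwrite('pics/finc.png',cv2.convertScaleAbs(cv2.resize(np.vstack([a,b]),None,fx=2.1,fy=2.1,interpolation=2),alpha=2))
for n in('top0','sc0'):
    m={'top0':'fin','sc0':'fins'}[n]
    print(n,(abs(cv2.imread(f'pics/{n}.png').astype(int)-cv2.imread(f'pics/{m}.png')).max(2)>40).sum())
d=dict(np.load('pics/fin.npz'));L=(cloud(d)-np.append(O,0))@B
r=L[(L[...,2]>.19)&(L[...,2]<.22)&(abs(L[...,0])<.06)&(abs(L[...,1]-.01)<.075)];print('rim',r.min(0),r.max(0))
f=L[(L[...,2]>.09)&(L[...,2]<.15)&(abs(L[...,0])<.045)&(abs(L[...,1])<.04)];print('inside',len(f),np.percentile(f[:,2],[5,50,95]))
"
```

```text
500
x=-85 123 mid -0.0815 range -0.0846 -0.0778 slope deg -0.25
x=65 91 mid 0.0628 range 0.0505 0.0672 slope deg -1.14
y=190 69 mid 0.1885 range 0.1861 0.1916 slope deg 0.3
y=-50 11 mid -0.0454 range -0.0487 -0.043 slope deg 3.62
432
x=-85 18 mid -0.0813 range -0.084 -0.0787 slope deg -0.06
x=65 90 mid 0.0632 range 0.0525 0.0661 slope deg -0.87
y=190 98 mid 0.1859 range 0.1832 0.1916 slope deg 0.38
y=-50 101 mid -0.0485 range -0.0509 -0.0447 slope deg 0.36
grasp pt [-0.2114 -0.1034  0.2996] q est 0.513 r 0.1738
n 2790 zmax 0.206 y range -0.052 0.072
bar 39 [-0.147  -0.0746  0.1992] q 0.063
[ 0.39  0.4   0.43  1.57 -0.29  1.44  2.71]
top0 38790
sc0 22621
rim [-0.05492828 -0.05056573  0.19005519] [0.05765828 0.07167202 0.20804715]
inside 754 [0.09908558 0.10457235 0.1096876 ]
```

View pics/finc.png

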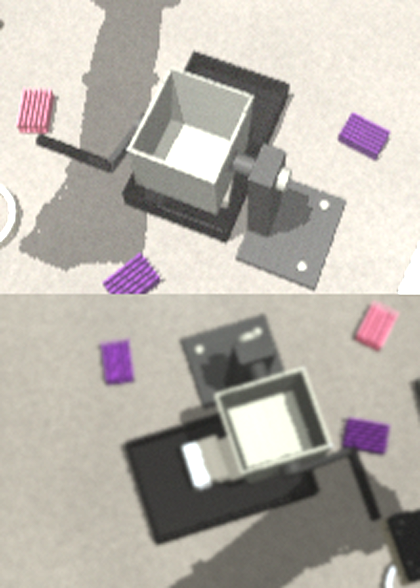

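The final view shows the tub upright and empty, with its floor at about (270,430). The tray is under it, with sinks at (200,462) running in beneath the tub, and nothing lies outside the tray. The gripper is clear, so I'll hand in.

```bash
python3 -c "
from cell import arm
print(arm.sign_off())"
```

```text
the job is handed in; nothing more can be done
None
```

The job is handed in at about 32 s: the tray is within about 2 mm of the drop point, and the tub is measured empty and back against its upright stop. I saw heat sinks in the tray and none outside it, but the tub hid part of the tray, so I couldn't count all four. I didn't measure the bystander objects again at the end.

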